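# Set the microscope's rotating stage to the marked line

### The arm

A 6-joint arm with a two-finger parallel gripper is mounted at the origin on the work surface. World frame = base frame: x ahead of the robot, y to its left, z up, the work surface at z = 0. Lengths are in m, angles in rad, forces in N, time in s.
With the tool pointing down it reaches from about 0.375 to 0.975 m from the base axis. Payload 3.8 kg.
Tool frame: the origin (TCP) lies at the centre of the arm's flange, where the gripper is bolted on; the fingertips stand 166 mm ahead of it and the grasp point (between the pads) lies 147 mm ahead of it; z points along the fingers, y is the direction in which the jaws open and shut (so a half turn about z gives the same grasp; the last joint's range is limited). The gripper opens to 88 mm and grips with 3 to 60 N. Pads are 18 mm wide; open, the fingers measure 123 mm over their backs; the gripper's body (75 mm by 187 mm) begins 45 mm behind the grasp point.
Start: joints at [-1.253, 0.264, 1.604, -0, 1.274, -0.037], TCP at [0.234, -0.633, 0.405] pointing down, gripper open.
Joint ranges: [-2.63, 2.63], [-0.94, 2.18], [0.31, 2.57], [-1.31, 4.45], [0, 2.66], [-2.55, 2.55]. Speed limits (rad/s): [2.57, 2.57, 3.14, 3.14, 3.14, 3.14].

### API

Orientations are given as a rotation vector (axis times angle).
In Python, from rig import state, vision, ticket gives the robot as it stands.
- The arm moves only by the shell command python3 -m jog 'ROWS' [FORCE]. ROWS is JSON, one flat list of numbers, 7 for each row, row after row: the gripper's target within -1 to 1 (shut at 1, half-way at 0, fully open at -1), then the shift along the tool's x, y, z in cm, then the turn, a rotation vector about the tool's x, y, z in rad. A call has 1 to 20 rows; each row is the pose to reach, as a shift and turn from the pose commanded when the call began, along the tool's axes at that moment; what a row does not reach only later rows make up. A row lasts 1/8 s, in which the tool goes at most 62.5 mm and 10.7 degrees, less where a joint would pass 70% of its speed; a pose out of reach is approached as far as the arm can. A call with a gripper value outside its range is refused whole. The fingers move at their own pace and stop on an object; FORCE is the grip in N (left out, the last holds). Time passes only in rows, so rows that repeat a pose let the fingers close. It gives the time, the measured TCP pose, the force and the opening at its end, in the units of the state.
- state(): the state, without advancing time (a new reading comes with each control period).
- vision.capture(name): name is "side" or "top" or "wrist"; returns a dict with "frame" (480x640x3 uint8, red, green, blue), "vertical_fov" (degrees; the focal length in pixels is half the picture's height over the tangent of half this angle, whatever the lens; pixels are square), "cx", "cy" (the principal point, pixels), "world_to_cam" (4x4, takes a point from world to camera coordinates); the wrist camera has in their place "tool_from_camera" (4x4, takes a point from camera to tool coordinates, whose origin is the TCP and whose axes are the flange's). Camera axes: x right, y up, looking along -z (the intrinsics and any distortion apply to the point x, -y, -z); pixel columns grow to the right and rows downward; lengths in m; the calibration is good to about 2 mm. A picture is of the moment at which its call begins: read the wrist's pose just before it. There is no depth.
- ticket.sign_off(): hands the job in, once; it reports no verdict.
Trained networks look in a picture, given as the dict that the camera call returned (one of the last four; its "shot" number tells which), for a name from the list of things; names that differ only in an ending like _2 or _b are one class to them, and where a whole thing is asked for, a point or a joint stands for the part that bears it (a point fixed in the world has none). Each returns a list of dicts, best first, with "score" (0 to 1); they miss things now and then, are a little off and sometimes report something else, mostly with a low value. They report only what shows in the picture. A call takes as long as a camera call. They do not tell look-alikes from the thing itself.
- vision.boxes_of(picture, label): "rect" ([left, top, right, bottom] in pixels, round what is visible of it).
The state is a dict: "time_s": time; "joint_positions": joint angles; "qvel": joint speeds; "joint_efforts": joint torques, N m; "eef_pos": TCP position; "eef_rot": TCP orientation; "wrist_force": force on the tool from outside, world axes, zero at the start; "torque": the same for the moment, N m; "width": finger opening in m.
Only numpy, scipy, OpenCV 4.12 (cv2) and the standard library are available. Lean on these libraries where they do the work, as an engineer would, in place of code of your own. Each camera call takes 0.05 s, during which the arm holds its last target.

### The job

Turn the round rotating specimen stage by pushing its upright finger tab with a fingertip, without pinching the tab, until the index line on the dial meets the one long line of the scale around it (within about 3 mm at the dial's edge). Do not touch the covered dish that rides in the middle of the dial, and leave the dropper bottle, the objective and the slide box standing where they are.

Things in the scene. Friction and masses are not known exactly. Their poses are not given: they have to be found in the camera images.
- stage_base: cream round base of the rotating stage, fixed to the bench, 216 mm diameter and 44 mm high, with a low 30 mm high nose that sticks out to 180 mm from the centre along its own +x, ending in a black stub to 191 mm; the origin is on the dial's turning axis (vertical, own z up) at bench height
- scale_plate: satin-metal scale disc, 206 mm diameter, its top 48 mm above the bench, fixed on the base, concentric with the dial and showing as a 28 mm wide ring around it; it carries short dark 7 mm ticks every 10 degrees and a single long, 4 mm wide line that runs 27 mm outward from the dial's edge: the target line. Origin on the turning axis 44 mm above the bench; the target line lies along its own +x
- target_line (a point): the inner end of the long target line, on the scale ring, 75 mm from the turning axis, 48 mm above the bench
- dial (a joint): angle of the dial, a dark disc of 150 mm diameter, its top 54 mm above the bench, in rad, growing counter-clockwise seen from above; at 0 the index line points along the base's +x. It turns without end stops either way, with even friction of about 0.12 N m (2 N at the tab), and stays where it is left. Around the centre of the dial stands a 4 mm high collar of 66 mm outer diameter that holds the dish
- index_mark (a point): the outer end of the white, 4 mm wide radial index line on the dial's top, at the dial's edge, 75 mm from the turning axis, 54 mm above the bench
- tab_top (a point): middle of the top of the upright satin-metal finger tab, on the dial exactly opposite the index line, 61 mm from the turning axis, 76 mm above the bench. The tab is a plate 22 mm long in the radial direction, 10 mm thick along the circle and 22 mm high above the dial; push its flat 22 x 22 mm faces. Loading both of these faces at once with the fingers counts as pinching
- dish: loose covered clear specimen dish, 54 mm diameter, 15 mm high, sitting in the collar in the middle of the dial (its top 69 mm above the bench); origin at the centre of its underside
- oil_bottle: bystander: loose amber dropper bottle, 34 mm diameter, 75 mm high, standing beside the stage; origin at the centre of its underside
- objective: bystander: loose steel microscope objective, 32 mm diameter, 47 mm high, standing on its thread beside the stage; origin at the centre of its underside
- slide_box: bystander: loose closed grey and white slide box, 100 x 84 mm, 34 mm high; origin at the centre of its underside
Things that resemble listed ones, but are neither listed nor needed, are in the scene too. Several things have the shape of the dish; the one meant has the colours described above.

How it is judged:
At the end, for the whole second after the job is handed in: The outer end of the dial's index line is within 3 mm (horizontally) of the inner end of the long scale line and the dial is at rest; the dish lies flat in its collar; bottle, objective and slide box are within 15 mm of where they stood (horizontal distance between index_mark and target_line below 0.003 m and velocity of joint dial between -0.03 and 0.03 rad/s and horizontal distance between dish and stage_base below 0.006 m and z of dish in the frame of stage_base below 0.057 m and angle between dish's own z axis and vertical below 0.1 rad and distance of each of oil_bottle, objective, slide_box from where it was at the start of the episode below 0.015 m); the robot touches nothing.
It fails at once if the finger tab is pinched (both of its faces loaded at once by the fingers, over 2 N each) (contact force between the fingers and dial_c18 above 2 N and contact force between the fingers and dial_c17 above 2 N).
It fails at once if the dish is touched by the robot (contact force between any of the fingers, the arm and dish above 0.5 N).
It fails at once if the dish is lifted or out of its collar (z of dish in the frame of stage_base above 0.06 m or horizontal distance between dish and stage_base above 0.008 m).
It fails at once if a bystander is shifted or lifted by more than 15 mm, or tipped (distance of any of oil_bottle, objective, slide_box from where it was at the start of the episode above 0.015 m or angle between any of oil_bottle, objective's own z axis and vertical above 0.4 rad).
It also fails if it takes over 48 s, if anything falls off the work surface, if the arm or the gripper's body presses on something with over 40 N, if the wrist force passes 120 N, or if a joint passes its speed limit or range.

## Working session

There is one attempt and no reset: what is moved stays moved. The work goes in short steps, Python scripts to look and compute and a shell command to move; the robot and the scene stay as the last step left them, time stands still between calls to the robot, and variables do not carry over. Pictures are saved under pics/ and viewed, and the job is handed in when it is done.

```bash
mkdir -p pics; ls; python3 - <<'E'
from rig import state, vision
import cv2,pickle
s=state();print(s)
for n in ("top","side"):
    p=vision.capture(n); cv2.imwrite(f"pics/{n}0.png",p["frame"][:,:,::-1]); pickle.dump(p,open(f"{n}0.pkl","wb"))
    print({k:v for k,v in p.items() if k!="frame"})
    for l in ("stage_base","dial","tab_top","dish","oil_bottle","objective","slide_box","index_mark","target_line"):
        try: print(l,[(d["rect"],round(d["score"],2)) for d in vision.boxes_of(p,l)][:3])
        except Exception as e: print(l,e)
E
```

```text
pics
{'time_s': 0.0, 'joint_positions': array([-1.25289037e+00,  2.64751732e-01,  1.60535714e+00,  1.26849524e-05,
        1.27368677e+00, -3.68754115e-02]), 'qvel': array([-9.59937365e-04,  2.13604120e-04,  1.87298718e-03, -2.82602559e-04,
       -5.81566346e-05,  4.77334115e-04]), 'joint_efforts': array([-6.29956776e-04, -5.02119076e+01, -3.56877673e+01,  7.25442055e-02,
        2.93444109e-02, -1.41811024e-04]), 'eef_pos': array([ 0.23439592, -0.63263769,  0.40339766]), 'eef_rot': array([-3.09014545e+00, -5.53980142e-01,  4.65466278e-04]), 'wrist_force': array([ 0.56518192, -0.78799189,  0.10023975]), 'torque': array([ 0.01762907, -0.00026743,  0.02605866]), 'width': 0.08815256082109463}
{'vertical_fov': 53.50257425942927, 'cx': 327.35552771849717, 'cy': 245.12439429737648, 'world_to_cam': array([[ 0.00508014, -0.99997478, -0.00496264,  0.0135291 ],
       [ 0.97466313,  0.00384166,  0.22364487, -0.54878072],
       [-0.22362016, -0.00597305,  0.97465807, -0.69048054],
       [ 0.        ,  0.        ,  0.        ,  1.        ]]), 'shot': 1}
stage_base [([342.1, 161.1, 472.6, 337.
[... 869 characters left out ...]
0.        ,  1.        ]]), 'shot': 2}
stage_base [([259.5, 215.8, 409.4, 285.9], 0.57)]
dial [([316.0, 214.4, 389.5, 252.5], 0.83)]
tab_top [([315.0, 214.3, 389.2, 254.5], 0.71)]
dish [([215.4, 243.6, 244.4, 265.2], 0.92), ([309.4, 322.5, 339.2, 353.6], 0.87), ([433.5, 255.8, 465.2, 274.4], 0.82)]
oil_bottle [([277.4, 268.7, 300.1, 311.8], 0.61)]
objective [([379.7, 197.2, 393.4, 216.2], 0.53), ([260.0, 214.5, 411.0, 286.1], 0.17)]
slide_box [([306.7, 178.2, 352.5, 211.2], 0.83), ([262.4, 215.2, 408.2, 285.0], 0.43), ([277.0, 269.0, 299.4, 309.0], 0.42)]
index_mark [([314.6, 216.3, 392.2, 256.1], 0.85)]
target_line [([301.3, 211.9, 407.9, 265.9], 0.71), ([277.4, 267.2, 299.9, 310.9], 0.43)]
```

```bash
python3 - <<'E'
import cv2
a=cv2.imread("pics/top0.png"); c=a[140:420,260:570]; cv2.imwrite("pics/top0c.png",cv2.resize(c[55:205,70:220],None,fx=4,fy=4,interpolation=cv2.INTER_CUBIC))
b=cv2.imread("pics/side0.png"); cv2.imwrite("pics/side0c.png",cv2.resize(b[170:320,240:420],None,fx=4,fy=4,interpolation=cv2.INTER_CUBIC))
E
```

```text
(no output)
```

View pics/top0.png

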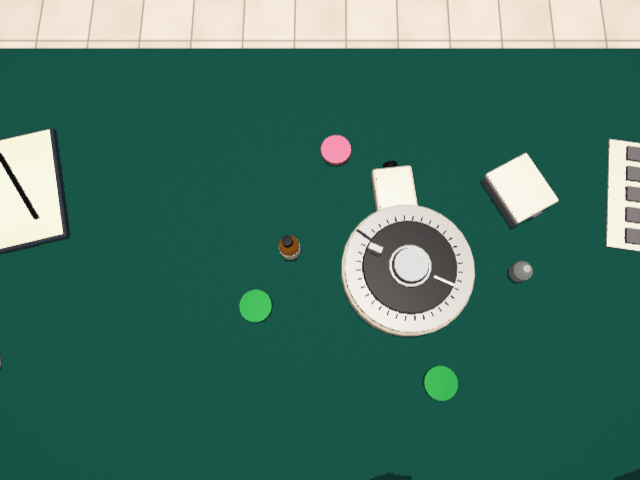

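View pics/top0c.png

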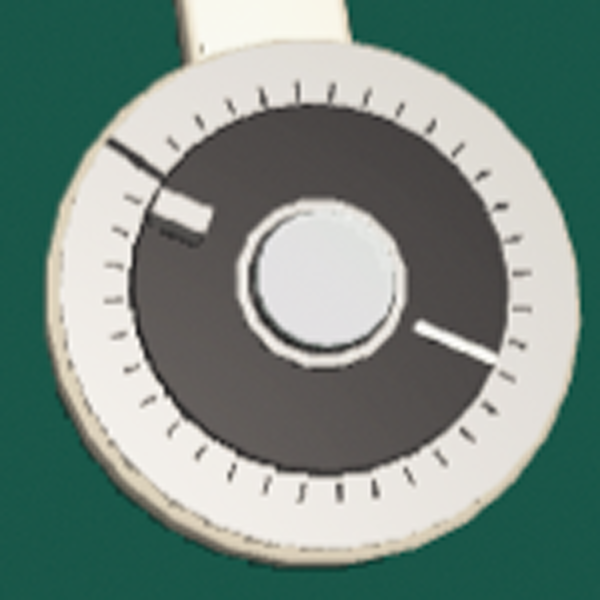

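View pics/side0.png

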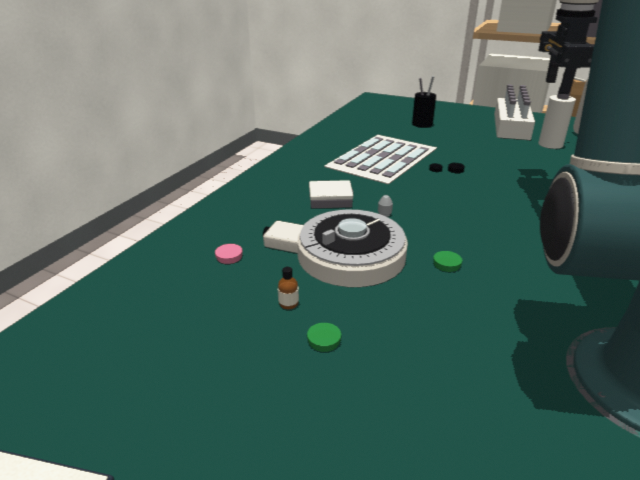

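```bash
cat > h.py <<'E'
import numpy as np,cv2
from scipy.optimize import least_squares
def cam(p,twc=None):
    f=240/np.tan(np.radians(p["vertical_fov"])/2)
    T=np.linalg.inv(p["world_to_cam"]) if twc is None else twc
    return f,p["cx"],p["cy"],T
def unproj(p,uv,z,twc=None):
    f,cx,cy,T=cam(p,twc); uv=np.atleast_2d(uv)
    d=np.c_[(uv[:,0]-cx)/f,-(uv[:,1]-cy)/f,-np.ones(len(uv))]@T[:3,:3].T
    o=T[:3,3]; t=(z-o[2])/d[:,2]
    return o+d*t[:,None]
def proj(p,X,twc=None):
    f,cx,cy,T=cam(p,twc); C=np.linalg.inv(T); X=np.atleast_2d(X)@C[:3,:3].T+C[:3,3]
    return np.c_[cx+f*X[:,0]/-X[:,2], cy-f*X[:,1]/-X[:,2]]
E
python3 - <<'E'
from h import *
import pickle
p=pickle.load(open("top0.pkl","rb"))
c2p=lambda a:(np.array(a,float)+.5)/4-.5+[330,195]
# dial edge: polar bright/dark transition
g=cv2.cvtColor(p["frame"],cv2.COLOR_RGB2GRAY).astype(np.float32)
c0=unproj(p,c2p([322,285]),.054)[0]
for it in range(4):
    pts=[]
    for a in np.radians(np.arange(0,360,2)):
        r=np.arange(.066,.084,.0005); P=c0+np.c_[r*np.cos(a),r*np.sin(a),0*r]; uv=proj(p,P)
        v=cv2.remap(g,uv[:,0].astype(np.float32)[None],uv[:,1].astype(np.float32)[None],1)[0]
        k=np.argmax(np.diff(v)); 
        if np.diff(v)[k]>3: pts.append(P[k])
    pts=np.array(pts)
    s=least_squares(lambda q:np.hypot(pts[:,0]-q[0],pts[:,1]-q[1])-q[2],[c0[0],c0[1],.075],loss="soft_l1",f_scale=.001).x
    c0=np.array([s[0],s[1],.054])
print("center r",s,len(pts))
ang=lambda P:np.degrees(np.arctan2(P[1]-c0[1],P[0]-c0[0]))
for n,uv,z in(("idx_out",(495,360),.054),("idx_in",(418,325),.054),("tl_in",(163,180),.048),("tl_out",(110,142),.048),("tab",(183,209),.076)):
    P=unproj(p,c2p(uv),z)[0]; print(n,P,np.hypot(*(P-c0)[:2]),ang(P))
for n,z,uv in(("bottle",.07,(288,240)),("obj",.04,(520,270)),("box",.034,(520,185))): print(n,unproj(p,uv,z)[0])
q=pickle.load(open("side0.pkl","rb")); print(proj(q,np.array([c0[0],c0[1],.069])))
E
```

```text
center r [ 0.51739951 -0.11357307  0.07438097] 180
idx_out [ 0.48788434 -0.1816785   0.054     ] 0.07422596390940804 -113.43069111457335
idx_in [ 0.5016164  -0.15218037  0.054     ] 0.041708868742819795 -112.23531957058978
tl_in [ 0.56135477 -0.05333218  0.048     ] 0.07457231660780528 53.88333514958471
tl_out [ 0.5771298  -0.03208216  0.048     ] 0.10103700617837952 53.7597484771767
tab [ 0.54305607 -0.05847072  0.076     ] 0.06078263451977569 65.0325414290109
bottle [0.55492473 0.07773272 0.07      ]
obj [ 0.51403437 -0.29346604  0.04      ]
box [ 0.6605247  -0.30827705  0.034     ]
[[351.92306432 223.66858505]]
```

View pics/side0c.png

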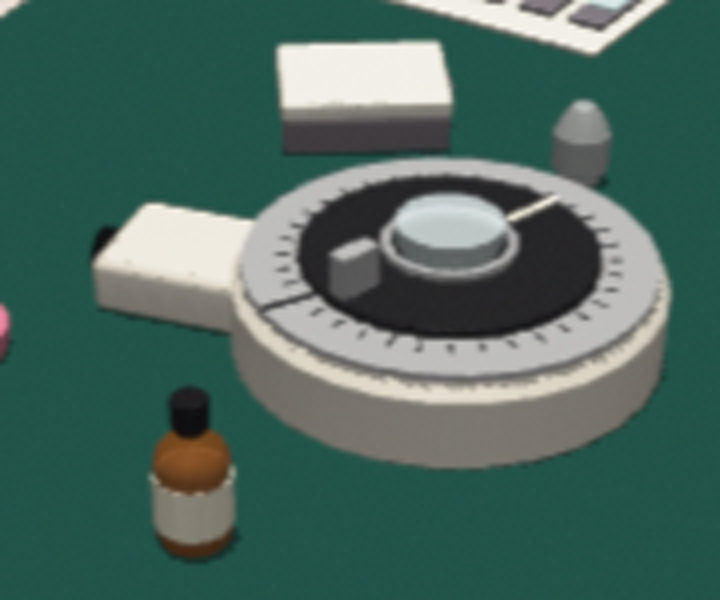

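```bash
cat >> h.py <<'E'
from scipy.spatial.transform import Rotation as R
C=np.array([.5174,-.1136])
def pose(th,rad,gap,z):  # finger block pose behind tab at angle th (deg); gap from CW face
    t=np.radians(th); er=np.array([np.cos(t),np.sin(t)]); et=np.array([-er[1],er[0]])
    xy=C+rad*er-(.014+gap)*et
    x=np.r_[-et,0]; y=np.r_[-er,0]; z_=np.array([0,0,-1.])
    return np.r_[xy,z],R.from_matrix(np.c_[x,y,z_])
def rel(a,b):
    d=a[1].inv().apply(b[0]-a[0])*100; w=(a[1].inv()*b[1]).as_rotvec(); return np.round(np.r_[d,w],3)
E
python3 - <<'E'
from h import *
from rig import state
s=state(); a=(np.r_[.2344,-.6326,.405],R.from_rotvec(s["eef_rot"]))
b=pose(66,.064,.016,.300); print(b[0],rel(a,b))
E
```

```text
[ 0.57083751 -0.06733519  0.3       ] [ 51.186 -41.318  10.5    -0.      0.      0.774]
```

```bash
python3 -m jog '[1,51.2,-41.3,6,0,0,0.774, 1,51.2,-41.3,6,0,0,0.774, 1,51.2,-41.3,6,0,0,0.774, 1,51.2,-41.3,6,0,0,0.774, 1,51.2,-41.3,6,0,0,0.774, 1,51.2,-41.3,6,0,0,0.774, 1,51.2,-41.3,6,0,0,0.774, 1,51.2,-41.3,6,0,0,0.774, 1,51.2,-41.3,6,0,0,0.774, 1,51.2,-41.3,6,0,0,0.774, 1,51.2,-41.3,6,0,0,0.774, 1,51.2,-41.3,10.5,0,0,0.774, 1,51.2,-41.3,10.5,0,0,0.774, 1,51.2,-41.3,10.5,0,0,0.774, 1,51.2,-41.3,10.5,0,0,0.774]' 10
python3 - <<'E'
from h import *
from rig import state,vision
s=state();print(s)
p=vision.capture("wrist");cv2.imwrite("pics/w1.png",p["frame"][:,:,::-1]);print({k:v for k,v in p.items() if k!="frame"})
p=vision.capture("side");cv2.imwrite("pics/s1.png",p["frame"][:,:,::-1])
E
```

```text
time_s: 2.88
eef_pos: [0.5717, -0.0685, 0.3017]
eef_rot: [-3.072, 0.655, -0.005]
wrist_force: [0.4, 0.1, 0.3]
width: 0.0009
{'time_s': 2.875, 'joint_positions': array([-1.62555249e-01,  1.63220985e-01,  1.92443775e+00, -1.42650539e-05,
        1.05078958e+00,  1.82850123e+00]), 'qvel': array([ 1.77459656e-03, -3.08250962e-03,  2.56781614e-04,  4.39022664e-04,
       -4.22742073e-03, -1.94953841e-05]), 'joint_efforts': array([ 1.67381675e-01, -4.09682035e+01, -3.20817339e+01,  5.12940649e-03,
       -5.83805633e-02, -5.30190791e-04]), 'eef_pos': array([ 0.57173959, -0.06853618,  0.30171428]), 'eef_rot': array([-3.07235391,  0.65525547, -0.00493423]), 'wrist_force': array([0.36643845, 0.08852059, 0.28411042]), 'torque': array([ 0.01648849,  0.0328898 , -0.04740169]), 'width': 0.0008998987167096947}
{'vertical_fov': 62.9873988494552, 'cx': 315.22681476360583, 'cy': 241.64408338111724, 'tool_from_camera': array([[ 1.61538935e-04,  9.58181887e-01,  2.86159826e-01,
         7.31053882e-02],
       [ 9.99999660e-01,  7.66224886e-05, -8.21069695e-04,
        -3.17223075e-04],
       [-8.08660387e-04,  2.86159861e-01, -9.58181549e-01,
         2.08471401e-02],
       [ 0.00000000e+00,  0.00000000e+00,  0.00000000e+00,
         1.00000000e+00]]), 'shot': 3}
```

View pics/w1.png

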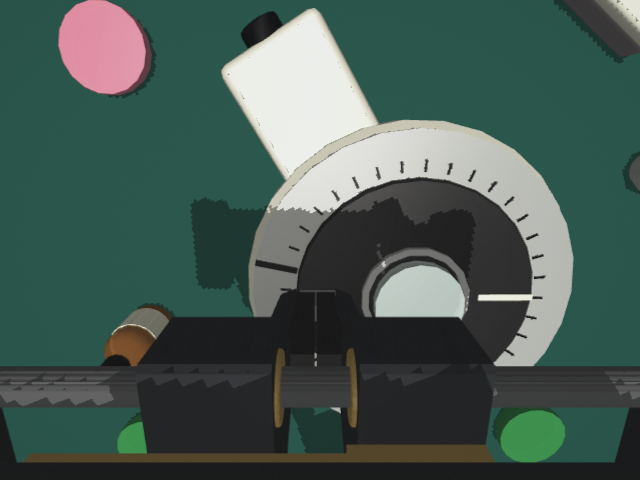

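View pics/s1.png

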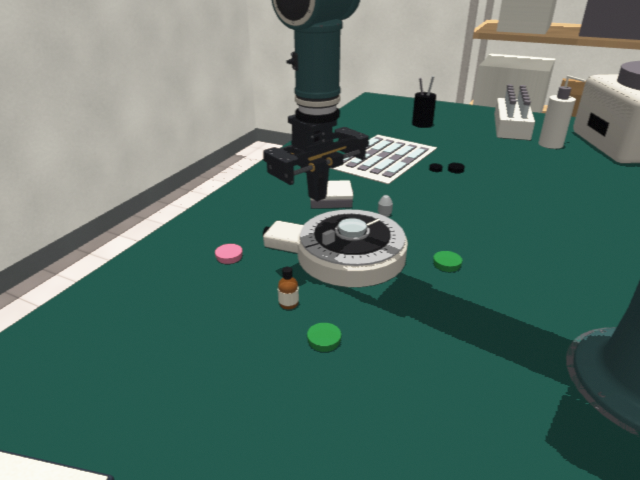

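```bash
python3 -m jog '[1,0,0,3,0,0,0, 1,0,0,6,0,0,0, 1,0,0,7.5,0,0,0, 1,0,0,7.5,0,0,0, 1,0,0,7.5,0,0,0]'
python3 - <<'E'
from h import *
from rig import state,vision
s=state();a=(s["eef_pos"],R.from_rotvec(s["eef_rot"]));print(s["eef_pos"],s["wrist_force"])
p=vision.capture("side");cv2.imwrite("pics/s2.png",cv2.resize(p["frame"][150:300,240:420,::-1],None,fx=4,fy=4))
np.set_printoptions(suppress=True)
print(rel(a,pose(66,.064,.004,.226)))
for th in range(66,147,5): print(th,rel(a,pose(th,.064,0,.226)).tolist())
E
```

```text
time_s: 3.6
eef_pos: [0.5719, -0.068, 0.226]
eef_rot: [-3.073, 0.654, -0.003]
wrist_force: [0.9, -0.9, 0.3]
width: 0.0004
[ 0.57186161 -0.06802428  0.22599983] [ 0.86339335 -0.85538857  0.328287  ]
[-1.322 -0.021 -0.003 -0.001 -0.002 -0.001]
66 [-1.722, -0.02, -0.003, -0.001, -0.002, -0.001]
71 [-2.285, -0.118, -0.005, -0.0, -0.002, -0.088]
76 [-2.854, -0.166, -0.006, -0.0, -0.002, -0.175]
81 [-3.426, -0.164, -0.007, -0.0, -0.002, -0.262]
86 [-3.995, -0.112, -0.008, -0.0, -0.002, -0.35]
91 [-4.558, -0.011, -0.009, -0.0, -0.002, -0.437]
96 [-5.109, 0.139, -0.01, 0.0, -0.002, -0.524]
101 [-5.645, 0.336, -0.012, 0.0, -0.002, -0.611]
106 [-6.163, 0.579, -0.013, 0.0, -0.002, -0.699]
111 [-6.657, 0.867, -0.014, 0.0, -0.002, -0.786]
116 [-7.124, 1.196, -0.015, 0.0, -0.002, -0.873]
121 [-7.56, 1.565, -0.016, 0.0, -0.002, -0.96]
126 [-7.963, 1.97, -0.017, 0.001, -0.002, -1.048]
131 [-8.329, 2.409, -0.018, 0.001, -0.002, -1.135]
136 [-8.655, 2.879, -0.019, 0.001, -0.002, -1.222]
141 [-8.939, 3.374, -0.02, 0.001, -0.002, -1.31]
146 [-9.179, 3.893, -0.021, 0.001, -0.002, -1.397]
```

View pics/s2.png

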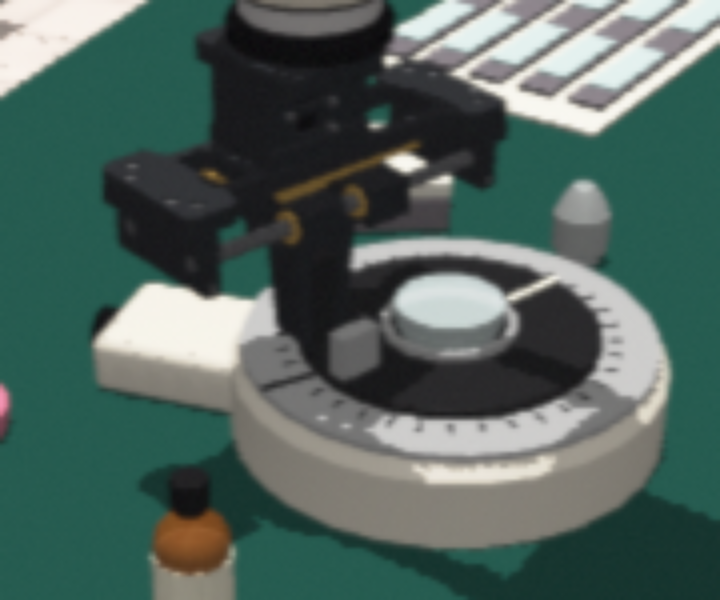

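The closed fingertips stand just behind the tab, on its clockwise face and clear of the dish. I'll push the first 80°.

```bash
python3 -m jog '[1,-0.9,0,0,0,0,0, 1,-1.72,-0.02,0,0,0,0, 1,-2.29,-0.12,0,0,0,-0.088, 1,-2.85,-0.17,0,0,0,-0.175, 1,-3.43,-0.16,0,0,0,-0.262, 1,-4.0,-0.11,0,0,0,-0.35, 1,-4.56,-0.01,0,0,0,-0.437, 1,-5.11,0.14,0,0,0,-0.524, 1,-5.65,0.34,0,0,0,-0.611, 1,-6.16,0.58,0,0,0,-0.699, 1,-6.66,0.87,0,0,0,-0.786, 1,-7.12,1.2,0,0,0,-0.873, 1,-7.56,1.57,0,0,0,-0.96, 1,-7.96,1.97,0,0,0,-1.048, 1,-8.33,2.41,0,0,0,-1.135, 1,-8.66,2.88,0,0,0,-1.222, 1,-8.94,3.37,0,0,0,-1.31, 1,-9.18,3.89,0,0,0,-1.397, 1,-9.18,3.89,0,0,0,-1.397]'
python3 - <<'E'
from h import *
from rig import state,vision
s=state();a=(s["eef_pos"],R.from_rotvec(s["eef_rot"]));print(s["eef_pos"],s["eef_rot"],s["wrist_force"])
p=vision.capture("wrist");cv2.imwrite("pics/w3.png",p["frame"][:,:,::-1])
p=vision.capture("side");cv2.imwrite("pics/s3.png",cv2.resize(p["frame"][150:300,240:420,::-1],None,fx=4,fy=4))
for th in range(146,230,5): print(th,rel(a,pose(th,.064,0,.226)).tolist())
E
```

```text
time_s: 6.02
eef_pos: [0.4713, -0.0658, 0.2253]
eef_rot: [2.774, 1.474, 0.002]
wrist_force: [1.1, 0.4, 0.1]
width: 0.0008
[ 0.47131008 -0.06581025  0.22530456] [2.77377683e+00 1.47352837e+00 2.08484939e-03] [1.12846876 0.43220224 0.08114034]
146 [0.015, 0.093, -0.069, 0.001, -0.001, -0.001]
151 [-0.548, -0.004, -0.07, 0.001, -0.001, -0.088]
156 [-1.117, -0.052, -0.071, 0.001, -0.001, -0.175]
161 [-1.689, -0.05, -0.071, 0.001, -0.001, -0.263]
166 [-2.258, 0.002, -0.071, 0.001, -0.001, -0.35]
171 [-2.82, 0.104, -0.072, 0.001, -0.001, -0.437]
176 [-3.372, 0.253, -0.072, 0.001, -0.0, -0.524]
181 [-3.908, 0.451, -0.072, 0.001, -0.0, -0.612]
186 [-4.425, 0.694, -0.072, 0.001, -0.0, -0.699]
191 [-4.919, 0.982, -0.072, 0.002, -0.0, -0.786]
196 [-5.386, 1.311, -0.072, 0.002, -0.0, -0.873]
201 [-5.823, 1.68, -0.072, 0.002, -0.0, -0.961]
206 [-6.226, 2.086, -0.072, 0.002, -0.0, -1.048]
211 [-6.591, 2.525, -0.072, 0.002, -0.0, -1.135]
216 [-6.918, 2.994, -0.072, 0.002, 0.0, -1.222]
221 [-7.202, 3.49, -0.071, 0.002, 0.0, -1.31]
226 [-7.441, 4.009, -0.071, 0.002, 0.0, -1.397]
```

View pics/w3.png

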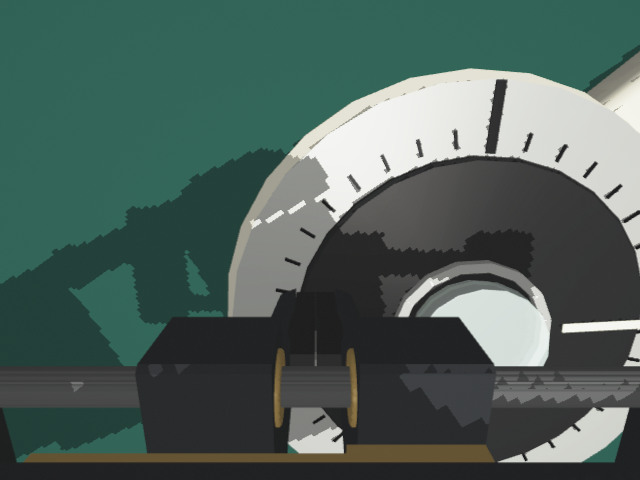

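View pics/s3.png

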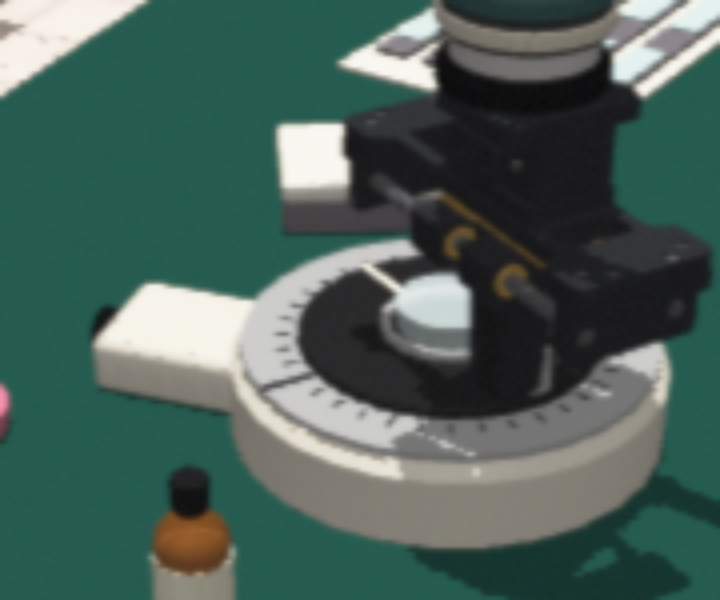

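The dial turned with the tab and the dish sits undisturbed. I'll continue to about 13° short of the goal, then measure.

```bash
python3 -m jog '[1,-0.55,0,0,0,0,-0.088, 1,-1.12,-0.05,0,0,0,-0.175, 1,-1.69,-0.05,0,0,0,-0.263, 1,-2.26,0,0,0,0,-0.35, 1,-2.82,0.1,0,0,0,-0.437, 1,-3.37,0.25,0,0,0,-0.524, 1,-3.91,0.45,0,0,0,-0.612, 1,-4.43,0.69,0,0,0,-0.699, 1,-4.92,0.98,0,0,0,-0.786, 1,-5.39,1.31,0,0,0,-0.873, 1,-5.82,1.68,0,0,0,-0.961, 1,-6.23,2.09,0,0,0,-1.048, 1,-6.59,2.53,0,0,0,-1.135, 1,-6.92,2.99,0,0,0,-1.222, 1,-7.2,3.49,0,0,0,-1.31, 1,-7.2,3.49,0,0,0,-1.31, 1,-7.2,3.49,0,0,0,-1.31]'
python3 - <<'E'
from h import *
from rig import state,vision
import pickle
s=state();print(s["eef_pos"],s["eef_rot"],s["wrist_force"])
p=vision.capture("wrist");cv2.imwrite("pics/w4.png",p["frame"][:,:,::-1]);pickle.dump((s,p),open("w4.pkl","wb"))
p=vision.capture("top");cv2.imwrite("pics/t4.png",cv2.resize(p["frame"][195:345,330:480,::-1],None,fx=4,fy=4,interpolation=cv2.INTER_CUBIC));pickle.dump(p,open("t4.pkl","wb"))
p=vision.capture("side");cv2.imwrite("pics/s4.png",cv2.resize(p["frame"][170:320,240:420,::-1],None,fx=4,fy=4,interpolation=cv2.INTER_CUBIC));pickle.dump(p,open("s4.pkl","wb"))
E
```

```text
time_s: 8.25
eef_pos: [0.4596, -0.1449, 0.2243]
eef_rot: [-1.303, -2.857, 0.0]
wrist_force: [-1.0, 0.5, -1.0]
width: 0.0001
[ 0.45964748 -0.14492415  0.22426904] [-1.30268644e+00 -2.85717385e+00  4.68238802e-04] [-1.01492004  0.53620191 -1.03500878]
```

View pics/w4.png

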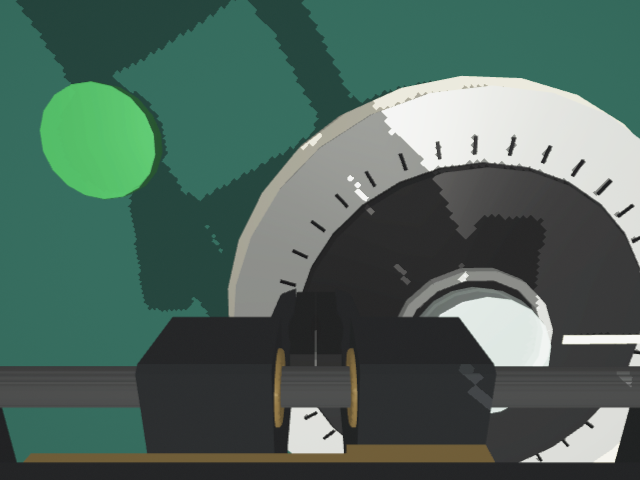

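View pics/t4.png

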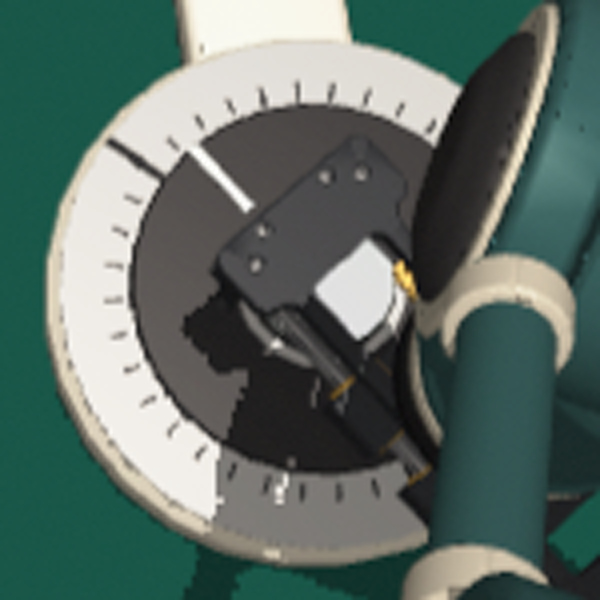

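View pics/s4.png

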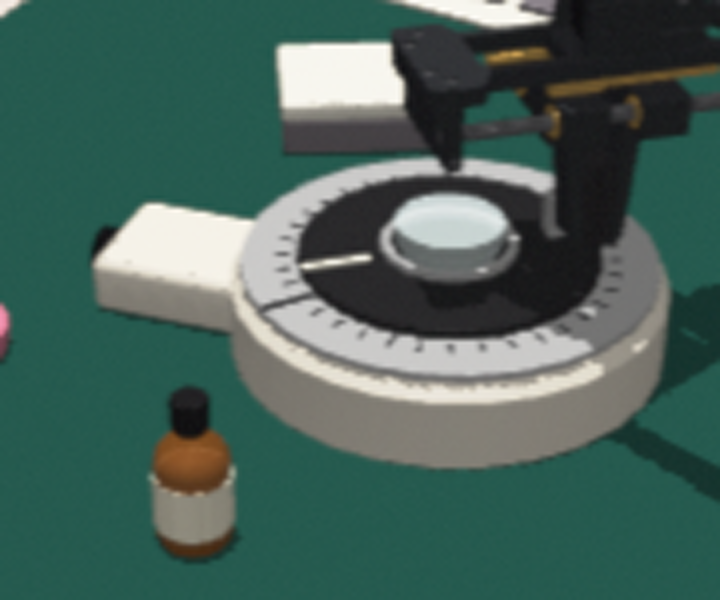

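```bash
cat >> h.py <<'E'
def polar(p,c,z,r0,r1,a0,a1,dark,twc=None):
    g=cv2.cvtColor(p["frame"],cv2.COLOR_RGB2GRAY).astype(np.float32)
    A=np.arange(a0,a1,.1); out=[]
    for r in np.linspace(r0,r1,9):
        t=np.radians(A);P=np.c_[c[0]+r*np.cos(t),c[1]+r*np.sin(t),0*t+z];uv=proj(p,P,twc).astype(np.float32)
        v=cv2.remap(g,uv[:,0][None],uv[:,1][None],1)[0]; v=-v if dark else v
        v=v-np.median(v); k=np.argmax(v); w=np.clip(v,.35*v[k],None)-.35*v[k]; w[np.abs(A-A[k])>5]=0
        out.append((w*A).sum()/w.sum())
    return np.round(out,1)
E
python3 - <<'E'
from h import *
import pickle
for n in("t4","s4"):
    p=pickle.load(open(n+".pkl","rb"))
    for c in (C,C+[.002,0],C+[0,.002]):
        i=polar(p,c,.054,.048,.071,30,50,False); t=polar(p,c,.048,.084,.099,46,64,True)
        print(n,i,t,np.median(i)-np.median(t))
E
```

```text
t4 [40.6 40.5 40.6 40.6 40.7 40.7 40.8 40.8 40.8] [53.6 53.7 53.5 53.6 53.5 53.5 53.5 53.6 53.7] -12.899999999999999
t4 [42.  42.  41.9 42.  42.  42.  42.  41.9 42. ] [54.8 54.7 54.7 54.5 54.5 54.5 54.5 54.6 54.6] -12.600000000000001
t4 [38.7 38.8 38.9 39.1 39.3 39.4 39.5 39.5 39.7] [52.9 52.8 52.8 52.7 52.8 52.8 52.8 52.9 53. ] -13.5
s4 [43.7 44.  44.2 44.1 43.6 43.3 43.5 43.7 43.5] [55.5 55.7 55.8 55.6 55.4 55.4 55.4 55.4 55.3] -11.699999999999996
s4 [45.4 45.7 45.7 45.2 44.7 44.7 44.8 44.8 44.5] [56.7 56.8 56.8 56.5 56.4 56.5 56.4 56.3 56.2] -11.700000000000003
s4 [42.  42.5 42.7 42.4 42.  42.1 42.3 42.4 42.2] [54.9 55.  54.9 54.7 54.7 54.8 54.8 54.6 54.7] -12.5
```

```bash
python3 - <<'E'
from h import *
for d in (3,6,10): print(rel(pose(221,.064,0,.226),pose(221+d,.064,0,.226)))
E
```

```text
[-0.337 -0.064  0.     0.     0.    -0.052]
[-0.677 -0.111  0.     0.     0.    -0.105]
[-1.133 -0.146  0.     0.     0.    -0.175]
```

```bash
python3 -m jog '[1,-0.34,-0.06,-0.1,0,0,-0.052, 1,-0.68,-0.11,-0.1,0,0,-0.105, 1,-1.13,-0.15,-0.1,0,0,-0.175, 1,-1.13,-0.15,-0.1,0,0,-0.175, 1,-1.13,-0.15,-0.1,0,0,-0.175]'
cat > m.py <<'E'
from h import *
from rig import state,vision
import sys,pickle
n=sys.argv[1];s=state();print(s["eef_pos"],s["wrist_force"])
for v,b in(("top",(195,345,330,480)),("side",(170,320,240,420))):
    p=vision.capture(v);cv2.imwrite(f"pics/{v}{n}.png",cv2.resize(p["frame"][b[0]:b[1],b[2]:b[3],::-1],None,fx=4,fy=4,interpolation=cv2.INTER_CUBIC))
    pickle.dump(p,open(f"{v}{n}.pkl","wb"))
    for c in (C,C+[.002,0],C+[0,.002]):
        i=polar(p,c,.054,.048,.071,40,65,False); t=polar(p,c,.048,.084,.099,46,64,True)
        print(v,i,t,np.median(i)-np.median(t), "at edge",round(i[-1]-t[0],2))
E
python3 m.py 5
```

```text
time_s: 9.02
eef_pos: [0.4661, -0.1545, 0.2254]
eef_rot: [-1.048, -2.961, 0.0]
wrist_force: [-1.8, 0.5, -1.1]
width: 0.0003
[ 0.46607122 -0.15451297  0.22540978] [-1.80100792  0.47231148 -1.11159108]
top [50.3 50.3 50.4 50.4 50.5 50.5 50.7 50.6 50.7] [53.6 53.7 53.6 53.6 53.5 53.5 53.5 53.6 53.6] -3.1000000000000014 at edge -2.9
top [52.2 52.1 52.1 52.1 51.9 52.1 51.8 52.  51.8] [54.8 54.7 54.7 54.5 54.5 54.5 54.5 54.6 54.6] -2.5 at edge -3.0
top [48.9 48.9 49.1 49.3 49.1 49.5 49.3 49.6 49.5] [52.9 52.8 52.8 52.8 52.8 52.8 52.8 52.9 53. ] -3.5 at edge -3.4
side [53.7 53.9 53.8 53.4 53.3 53.3 53.2 53.  53.1] [55.5 55.7 55.8 55.6 55.4 55.4 55.4 55.4 55.3] -2.1000000000000014 at edge -2.4
side [55.6 55.7 55.3 55.  54.8 54.8 54.6 54.4 54.4] [56.7 56.8 56.8 56.5 56.4 56.5 56.4 56.3 56.2] -1.7000000000000028 at edge -2.3
side [52.3 52.6 52.3 52.1 52.2 52.2 52.1 52.1 52. ] [54.9 55.  54.9 54.7 54.7 54.8 54.7 54.6 54.7] -2.5 at edge -2.9
```

```bash
sleep 1
```

```text
(no output)
```

View pics/top5.png

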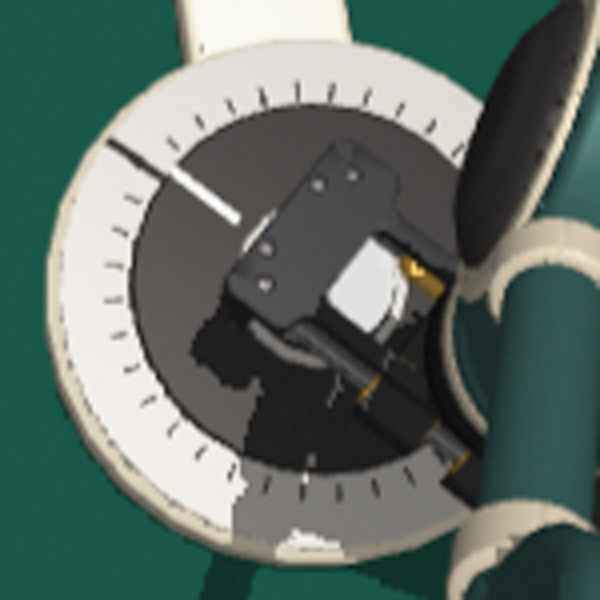

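```bash
python3 -m jog '[1,-0.15,-0.03,0,0,0,-0.024, 1,-0.3,-0.06,0,0,0,-0.047, 1,-0.3,-0.06,0,0,0,-0.047, 1,-0.3,-0.06,0,0,0,-0.047]'
python3 m.py 6
```

```text
time_s: 9.62
eef_pos: [0.4684, -0.1571, 0.2257]
eef_rot: [0.976, 2.986, 0.0]
wrist_force: [-2.2, -0.6, -1.6]
width: 0.0007
[ 0.46843936 -0.15710698  0.22573067] [-2.19277428 -0.63793523 -1.58574049]
top [53.4 53.6 53.7 53.9 53.8 53.9 53.9 53.8 53.8] [53.6 53.7 53.6 53.6 53.5 53.5 53.5 53.6 53.7] 0.19999999999999574 at edge 0.2
top [55.3 55.4 55.3 55.5 55.3 55.3 55.3 55.1 55.1] [54.8 54.7 54.7 54.5 54.5 54.5 54.5 54.6 54.6] 0.6999999999999957 at edge 0.3
top [52.  52.3 52.4 52.6 52.6 52.8 52.8 52.8 52.9] [52.9 52.8 52.8 52.8 52.8 52.8 52.8 52.9 53. ] -0.19999999999999574 at edge 0.0
side [57.3 56.9 57.  56.8 56.5 56.5 56.4 56.5 56.4] [55.5 55.7 55.8 55.6 55.4 55.4 55.4 55.4 55.3] 1.1000000000000014 at edge 0.9
side [59.1 58.9 58.8 58.3 58.1 58.  57.9 57.9 57.7] [56.7 56.8 56.8 56.5 56.4 56.5 56.4 56.3 56.2] 1.6000000000000014 at edge 1.0
side [55.7 55.8 55.8 55.4 55.4 55.4 55.4 55.5 55.3] [54.9 55.  54.9 54.7 54.7 54.8 54.7 54.6 54.7] 0.6999999999999957 at edge 0.4
```

```bash
python3 -m jog '[1,0.7,-0.2,0,0,0,0, 1,1.5,-0.3,0,0,0,0, 1,1.5,-0.3,0,0,0,0, 1,1.5,-0.3,-6,0,0,0, 1,1.5,-0.3,-12,0,0,0, 1,1.5,-0.3,-16,0,0,0, 1,6,-12,-16,0,0,0, 1,6,-12,-16,0,0,0, 1,6,-12,-16,0,0,0, 1,6,-12,-16,0,0,0, 1,6,-12,-16,0,0,0]'
python3 m.py 7
```

```text
time_s: 11.1
eef_pos: [0.3501, -0.2179, 0.3858]
eef_rot: [0.974, 2.986, 0.001]
wrist_force: [0.1, -1.3, -0.1]
width: 0.0003
[ 0.35007757 -0.21794128  0.38580229] [ 0.10086385 -1.25200381 -0.07078436]
top [53.4 53.6 53.7 53.9 53.8 53.9 53.9 53.8 53.8] [53.6 53.7 53.6 53.6 53.5 53.5 53.5 53.5 53.6] 0.19999999999999574 at edge 0.2
top [55.3 55.4 55.4 55.5 55.3 55.3 55.3 55.1 55.1] [54.8 54.7 54.7 54.5 54.5 54.5 54.5 54.6 54.6] 0.6999999999999957 at edge 0.3
top [52.  52.3 52.4 52.6 52.6 52.8 52.8 52.8 52.9] [52.9 52.8 52.8 52.8 52.7 52.8 52.8 52.9 53. ] -0.19999999999999574 at edge 0.0
side [57.3 56.9 57.  56.8 56.5 56.5 56.4 56.5 56.4] [55.5 55.7 55.8 55.6 55.4 55.4 55.4 55.4 55.3] 1.1000000000000014 at edge 0.9
side [59.1 58.9 58.8 58.3 58.1 58.  57.8 57.9 57.7] [56.7 56.8 56.8 56.5 56.4 56.5 56.4 56.3 56.2] 1.6000000000000014 at edge 1.0
side [55.7 55.8 55.8 55.4 55.4 55.4 55.4 55.5 55.3] [54.9 55.  54.9 54.7 54.7 54.7 54.7 54.6 54.7] 0.6999999999999957 at edge 0.4
```

View pics/top7.png

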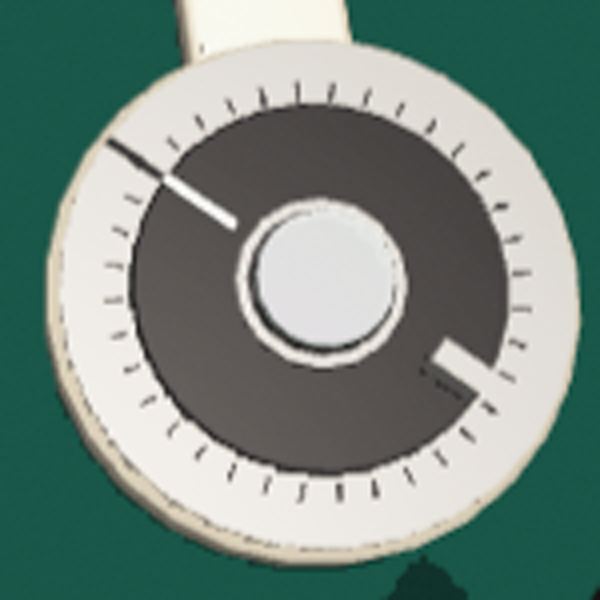

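View pics/side7.png

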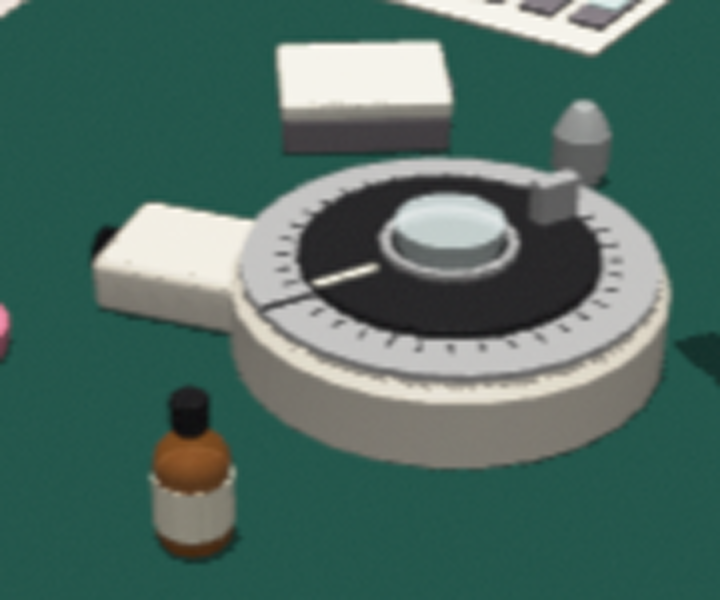

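In both views the index line runs straight into the long target line (top crop around pixel (165,178)). The dish is in its collar, the bystanders haven't moved and the arm is clear, so I'm handing in.

```bash
python3 -c "
from rig import ticket; print(ticket.sign_off())"
```

```text
the job is handed in; nothing more can be done
None
```

I turned the dial about 167° counter-clockwise by pushing one face of the tab with the closed fingertips. I then backed off, lifted clear and handed the job in at about 11 s of the 48 s allowed; no verdict was reported.

- **Alignment:** the top camera puts the index about 0.2° past the target line. The side camera says 0.4–1.0°. That is roughly 0.3–1.3 mm at the dial's edge, within the 3 mm limit. The two cameras disagreed by up to about 1° throughout, which fits their stated 2 mm calibration error.
- **After release:** the reading did not change once the fingers left the tab.
- **Dish and bystanders:** in the last pictures the dish sits flat in its collar. The bottle, objective and slide box look unmoved from the first side picture; I compared these by eye and did not measure them.
- **Forces:** the wrist force, read after each move, never showed more than about 3 N.

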